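Fit the adjustable wrench and tighten the pressure chamber's nut

TASK

The adjustable wrench lying round the brass nut on the pressure chamber's lid is set too wide. Press lightly on its worm and roll it until the jaws just fit the nut, and only then swing the handle clockwise (seen from above) until the nut comes up firm against its stop, without forcing it. Leave the wrench lying on the nut, let go, and leave the other things on the table where they are.

Things in the scene. Friction and masses are not known exactly. Their poses are not given: they have to be found in the camera images.
- nut_center (a point): centre of the brass hex nut, half-way up: 30 mm across flats (34.6 over corners), 16 mm high, in the middle of the pressure chamber's flat round lid (224 mm diameter, 8.5 mm below this point, 70 to 85 mm above the table). The nut's top is 16.5 mm above the lid, the stud's end 1 mm more. The chamber cannot be shifted, but its soft rubber feet sink 1 mm per 15 N. The nut turns on its vertical axis, stays where left, and takes about 0.25 N m
- nut: the same nut; origin on its axis at the lid's top, z up; two of its flats face its own +y and -y
- nut_turn (a joint): turn of the nut in rad, growing clockwise seen from above (tightening); its zero means nothing. It comes up against a hard stop 50 to 60 degrees (0.88 to 1.06 rad) after the start; where exactly must be felt. Turning takes 1 to 2 N at the handle point; at the stop the push rises. 5 to 8 N there brings it up firm; over 10 N forces it and prises the jaws open
- stud (a joint): twist of the stud under the nut, in rad clockwise, on top of nut_turn: a stiff spring that shows the torque on the nut, 120 N m per rad (0.01 rad = 1.2 N m = 6.5 N at the handle point); 0 at rest
- wrench_mouth (a point): where a fitted nut's centre would be in the mouth of the adjustable wrench, half-way up its 15 mm thick head. +x runs from handle to jaws (the handle runs to -x), +y to the fixed jaw, whose face is 15 mm away; the other jaw slides along y; z is up. The wrench starts flat on the lid, round the nut, within 9 degrees of square; it slides on the lid and squares itself as the jaws close
- wrench: the loose steel wrench, 256 mm long, about 0.6 kg, its handle sticking out over the lid's edge; origin 7.5 mm below wrench_mouth, on its underside, same axes
- wrench_handle (a point): place to hold or push the handle: mid-width, mid-thickness, 185 mm from the mouth, outside the lid. The handle is 24 mm wide and 12 mm thick here, underside level with the lid's top. Same axes as wrench_mouth. Pressing down here would tip the wrench
- worm_center (a point): centre of the worm, the knurled roller in the wrench's head: 20 mm diameter, 20 mm long, axis along the wrench's y, 43 mm from the mouth towards the handle, 10.5 mm above the lid. Its top is 20.5 mm above the lid, 5.5 mm proud of the head, 3 mm above the stud, free from above. Dragging its top towards the nut closes the jaws, towards the handle opens them. Use only the position: the point rolls
- worm: the worm itself, origin at its centre. Rolled by pressing on its top (some 10 to 16 N) and dragging along the wrench: 10 mm of drag moves the jaw 0.7 mm. It takes 6 to 9 N of drag and grips a fingertip well (friction about 1.2). When the jaws have met the nut it stops and the fingertip slips over it with a higher drag. It keeps its setting when let go
- jaw (a joint): how much wider than 30 mm the jaws are open, in m (0.003 = 33 mm); 0 is a perfect fit on the nut; it starts at 0.0025 to 0.0045
- whelk: bystander (sizes in mm): dog whelk shell, 41 high, 29 wide, standing on its mouth end; origin at the centre of its underside
- cuttlebone: bystander (sizes in mm): white chalky cuttlebone, 134 x 40 x 14, lying flat; origin at the centre of its underside
- weight: bystander (sizes in mm): brass pan balance weight, 52 high, 38 diameter; origin at the centre of its underside
- stopper: bystander (sizes in mm): frosted glass stopper, 42 high, 34 diameter; origin at the centre of its underside
- magnifier: bystander (sizes in mm): black bakelite magnifier lying flat, lens ring 68 diameter, handle to its -x, 152 long in all; origin at the centre of its underside (of the lens ring)
- spare_nut: bystander (sizes in mm): spare steel hex nut 24 across flats, 14 high; origin at the centre of its underside
- dish: bystander (sizes in mm): shallow glass dish, 90 diameter, 16 high; origin at the centre of its underside

How it is judged:
By the outcome, as a careful person would: the job done as asked, in the order asked, and still so for the second after the job is handed in, with the robot touching nothing.
It also fails if it takes over 72 s, if anything falls off the work surface, if the arm or the gripper's body presses on something with over 40 N, if the wrist force passes 120 N, or if a joint passes its speed limit or range.

ROBOT

A 6-joint arm with a two-finger parallel gripper is mounted at the origin on the work surface. World frame = base frame: x ahead of the robot, y to its left, z up, the work surface at z = 0. Lengths are in m, angles in rad, forces in N, time in s.
With the tool pointing down it reaches from about 0.3 to 0.875 m from the base axis. Payload 6.4 kg.
Tool frame: the origin (TCP) lies at the very end of the fingers, on their centre line; the grasp point (between the pads) lies 19 mm behind it; y points along the fingers, x is the direction in which the jaws open and shut, and the axes are right-handed (so a half turn about y gives the same grasp; the last joint's range is limited). The gripper opens to 88 mm and grips with 3 to 60 N. Pads are 18 mm wide; open, the fingers measure 123 mm over their backs; the gripper's body (75 mm by 187 mm) begins 45 mm behind the grasp point.
Start: joints at [-1.491, 0.181, 1.607, -0, 1.354, -0.206], TCP at [0.162, -0.552, 0.212] pointing down, gripper open.
Joint ranges: [-2.99, 2.99], [-0.89, 2.07], [0.3, 2.58], [-1.14, 4.28], [0, 2.63], [-3.12, 3.12]. Speed limits (rad/s): [2.57, 2.57, 3.01, 3.14, 3.14, 3.14].

INTERFACE

Orientations are given as a unit quaternion [x, y, z, w].
In Python, from station import arm, hand, inverse_kinematics, readout, optics, close_job gives the robot as it stands. The module is installed in compiled form; this text tells all that it offers. Calls block until the motion is done:
- arm.move_to(position, orientation): joint-space move of the TCP to a pose.
- arm.move_l(position, frame=None, max_speed=0.15, stop_force=None): straight line of the TCP; frame=None keeps the orientation; max_speed is the mean speed in m/s. With stop_force (N) it stops when the force on the tool has changed by that much, and returns True; else False.
- arm.move_joints(angles): joint-space move.
- hand.command_gripper(opening, strength=None): opening from 0.0 (shut) to 1.0 (fully open); strength is the grip in N (None keeps the last); returns when the fingers have stopped.
- arm.hold(seconds).
- inverse_kinematics(position, orientation): joint angles nearest the present ones, or None.
- readout.get_obs(): the state.
- optics.grab_frame(name): name is "scene" or "top" or "wrist"; returns a dict with "color" (400x640x3 uint8, red, green, blue), "z_map" (400x640 float32, m along the optical axis (not along the pixel's ray), 0 where there is no reading), "fovy" (degrees; the focal length in pixels is half the picture's height over the tangent of half this angle, whatever the lens; pixels are square), "cx", "cy" (the principal point, pixels), "world_to_cam" (4x4, takes a point from world to camera coordinates); the wrist camera has in their place "mount" (4x4, takes a point from camera to tool coordinates, whose origin is the TCP and whose axes are the tool frame's). Camera axes: x right, y down, z forward; pixel columns grow to the right and rows downward; lengths in m; the calibration is good to about 2 mm. A picture is of the moment at which its call begins: read the wrist's pose just before it.
A pose or a line that the arm cannot do raises arm.IKError and nothing moves.
- close_job(): hands the job in, once; it reports no verdict.
The state is a dict: "time": time; "qpos": joint angles; "joint_velocities": joint speeds; "joint_efforts": joint torques, N m; "tcp_pos": TCP position; "orientation": TCP orientation; "force": force on the tool from outside, world axes, zero at the start; "wrist_torque": the same for the moment, N m; "gripper_width": opening from 0.0 (shut) to 1.0 (fully open).
Only numpy, scipy, OpenCV 4.12 (cv2) and the standard library are available. Lean on these libraries where they do the work, as an engineer would, in place of code of your own. Each camera call takes 0.05 s, during which the arm holds its last target. There are 200 camera calls.

## Working session

There is one attempt and no reset: what is moved stays moved. The work goes in short steps, each a Python script; the robot and the scene stay as the last script left them, time stands still between calls to the robot, and variables do not carry over. Pictures are saved under pics/ and viewed, about 8 in all and at most 12, crops included, and the job is handed in when it is done.

```bash
mkdir -p pics
cat > h.py <<'E'
import numpy as np, cv2
from station import arm, hand, inverse_kinematics, readout, optics, close_job
from scipy.spatial.transform import Rotation as R
def shot(n,f):
    o=readout.get_obs(); d=optics.grab_frame(n)
    if n=='wrist':
        T=np.eye(4);T[:3,:3]=R.from_quat(o['orientation']).as_matrix();T[:3,3]=o['tcp_pos']
        C=T@np.array(d['mount'])
    else: C=np.linalg.inv(d['world_to_cam'])
    np.savez(''+f+'.npz',c=d['color'],z=d['z_map'],C=C,k=[200/np.tan(np.radians(d['fovy'])/2),d['cx'],d['cy']])
    cv2.imwrite('pics/'+f+'.png',d['color'][:,:,::-1]); return d
class P:
    def __init__(s,f):
        q=np.load(''+f+'.npz'); s.c,s.z,s.C,s.k=q['c'],q['z'],q['C'],q['k']
    def ray(s,u,v): return s.C[:3,:3]@np.array([(u-s.k[1])/s.k[0],(v-s.k[2])/s.k[0],1])
    def atz(s,u,v,z):
        r=s.ray(u,v); return s.C[:3,3]+r*(z-s.C[2,3])/r[2]
    def pt(s,u,v): return s.C[:3,3]+s.ray(u,v)*s.z[int(v),int(u)]
    def cloud(s):
        v,u=np.mgrid[:400,:640]; d=np.stack([(u-s.k[1])/s.k[0],(v-s.k[2])/s.k[0],np.ones_like(u,float)],-1)*s.z[...,None]
        return d@s.C[:3,:3].T+s.C[:3,3]
    def crop(s,f,u0,v0,u1,v1,k): cv2.imwrite('pics/'+f+'.png',cv2.resize(s.c[v0:v1,u0:u1,::-1],None,fx=k,fy=k,interpolation=cv2.INTER_CUBIC))
    def px(s,p):
        q=np.linalg.inv(s.C)@np.r_[p,1]; return q[:2]/q[2]*s.k[0]+s.k[1:]
E
python3 - <<'E'
from h import *
shot('top','t0'); shot('scene','s0')
a=cv2.imread('pics/t0.png');b=cv2.imread('pics/s0.png')
o=readout.get_obs(); print(o['time'],o['tcp_pos'],o['orientation'],o['force'])
p=P('t0');print(p.k,p.C)
E
```

```text
0.1 [ 0.1620681  -0.55114928  0.2116263 ] [-0.56570767  0.42406403 -0.42332242  0.56651802] [-0.33906759  0.38967277  0.44844915]
[376.21748663 316.25613822 198.85036891] [[ 0.02906675 -0.99196291  0.12314503  0.47167257]
 [-0.99943408 -0.03092785 -0.01322809  0.02630621]
 [ 0.01693039 -0.12269085 -0.99230052  1.00433377]
 [ 0.          0.          0.          1.        ]]
```

View pics/t0.png

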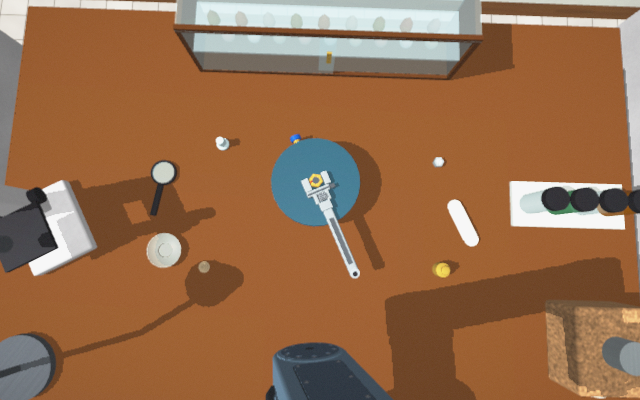

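The top view shows the blue lid, the nut near (316,181), the worm near (323,197) and the handle end near (355,272). The bystanders are all clear of the chamber. Next is an enlarged crop with positions.

Run:
```python
from h import *
p=P('t0'); p.crop('t0c',266,151,386,291,4.2)
w=p.cloud()
lid=np.median(w[200:215,285:305,2]); print('lid z',lid, w[150:165,300:330,2].mean())
for u,v in [(316,181),(322,197),(340,235),(355,272)]:
    print(u,v,p.pt(u,v),p.atz(u,v,lid))
m=(abs(w[...,2]-lid)<.006); m[:130]=0;m[240:]=0;m[:,:260]=0;m[:,370:]=0
q=w[m]; c,r=cv2.minEnclosingCircle(q[:,:2].astype(np.float32)); print('lid centre',c,r)
o=readout.get_obs(); print(R.from_quat(o['orientation']).as_matrix().round(3))
d=optics.grab_frame('wrist'); print(np.array(d['mount']).round(3),d['fovy'])
```

```text
lid z 0.07571248150147841 0.0797595980000593
316 181 [0.62907083 0.01605885 0.09199376] [0.6318797  0.01587598 0.07571248]
322 197 [5.89567719e-01 3.03335673e-04 9.44874440e-02] [ 5.92000522e-01 -2.33241749e-04  7.57124815e-02]
340 235 [ 0.49882771 -0.0462634   0.0861661 ] [ 0.49913687 -0.04708963  0.07571248]
355 272 [ 0.41142795 -0.08398105  0.08855624] [ 0.41058302 -0.08552783  0.07571248]
lid centre (0.6312357187271118, 0.015486921183764935) 0.11412197351455688
[[ 0.282 -0.     0.959]
 [-0.959  0.002  0.282]
 [-0.002 -1.     0.   ]]
[[ 1.     0.001 -0.001  0.001]
 [ 0.001 -0.285  0.958 -0.173]
 [ 0.001 -0.958 -0.285  0.073]
 [ 0.     0.     0.     1.   ]] 66.13503451414854
```

View pics/t0c.png

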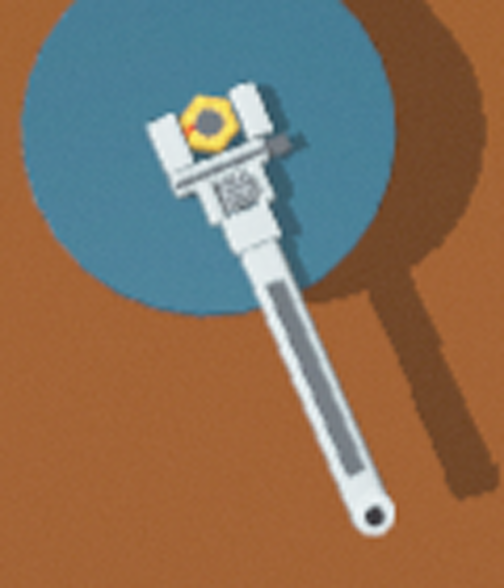

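```bash
cat >> h.py <<'E'
def ori(yaw):  # tool x along yaw, y down
    x=np.array([np.cos(yaw),np.sin(yaw),0]);y=np.array([0,0,-1.]);
    return R.from_matrix(np.c_[x,y,np.cross(x,y)]).as_quat()
E
python3 - <<'E'
from h import *
yaw=np.arctan2(.016+.085,.631-.411)
best=None
for k in (0,np.pi):
    j=inverse_kinematics([.595,0,.175],ori(yaw+k)); print(k,None if j is None else np.round(j,2))
arm.move_to([.595,0,.175],ori(yaw))
hand.command_gripper(0,20)
shot('wrist','w0'); print(readout.get_obs()['time'], readout.get_obs()['force'])
E
```

```text
0 [-0.2   0.26  1.59 -0.    1.29 -0.63]
3.141592653589793 [-0.2   0.26  1.59 -0.    1.29  2.51]
3.9917 [-0.05929474  0.22888478  0.65252454]
```

View pics/w0.png

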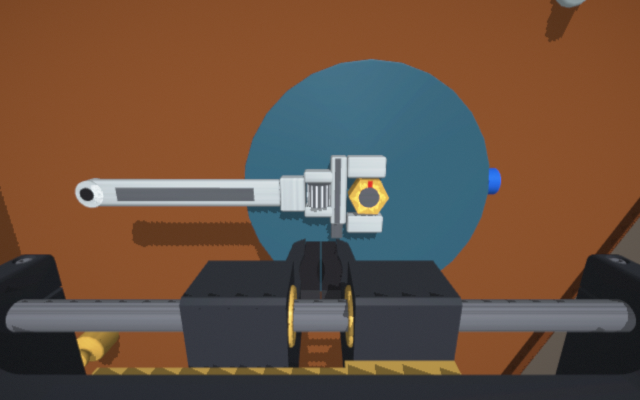

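The wrist view shows the wrench lying left to right, worm near (318,195), nut (369,197), hole end (90,194), and the fingertips at about (321,250) above the worm. I'll measure these in an enlarged crop.

Run:
```python
from h import *
p=P('w0'); p.crop('w0c',260,140,420,260,5)
w=p.cloud(); L=np.median(w[80:140,320:400,2]);print('lid',L)
m=abs(w[...,2]-L)<.006; m[230:]=0
print(cv2.minEnclosingCircle(w[m][:,:2].astype(np.float32)))
for n,u,v in [('nut',369,197),('worm',318,195),('head',318,175),('hole',90,194),('handle',180,194)]:
    print(n,p.pt(u,v).round(4))
```

```text
lid 0.076025610881641
((0.5673041939735413, -0.0039811693131923676), 0.1794486939907074)
nut [0.6315 0.0189 0.0931]
worm [0.5906 0.0028 0.0955]
head [0.5837 0.0179 0.0919]
hole [ 0.4104 -0.081   0.089 ]
handle [ 0.4815 -0.0485  0.0884]
```

View pics/w0c.png

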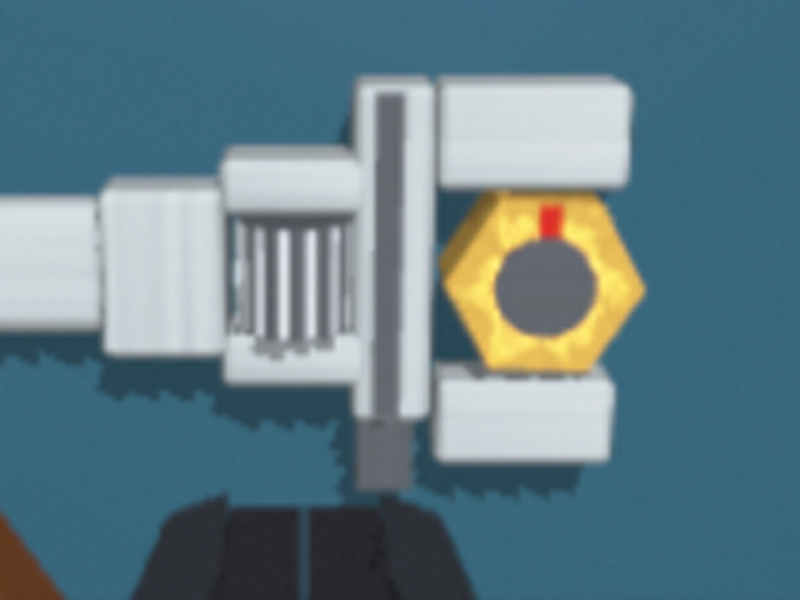

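Worm at crop (293,278), i.e. px (318.6,195.6), top z 0.0955, which matches lid + 20.5 mm. The fingertip flat is about 20 mm long in the drag direction, so I'll use strokes of about 16 mm.

```bash
cat >> h.py <<'E'
YAW=np.radians(24.9); X=np.array([np.cos(YAW),np.sin(YAW),0])
def stroke(worm,a=-.008,b=.008,press=13,yaw=YAW,n=4,slip=None):
    X=np.array([np.cos(yaw),np.sin(yaw),0]); w=np.array([worm[0],worm[1],0])
    s=w+a*X; q=ori(yaw)
    arm.move_l(s+[0,0,.103],q,max_speed=.15)
    f0=np.array(readout.get_obs()['force'])
    hit=arm.move_l(s+[0,0,.088],q,max_speed=.02,stop_force=press)
    o=readout.get_obs(); z=o['tcp_pos'][2]; p0=np.array(o['tcp_pos']); L=[]
    print('hit',hit,'z',round(z,4),'f',np.round(np.array(o['force'])-f0,1), 'along',round((p0-w)@X,4))
    for i in range(1,n+1):
        t=w+(a+(b-a)*i/n)*X; t[2]=z
        arm.move_l(t,q,max_speed=.05); o=readout.get_obs(); f=np.array(o['force'])-f0
        L.append((round(-f@X,1),round(f[2],1),round((np.array(o['tcp_pos'])-w)@X*1e3,1)))
        if slip and L[-1][0]>slip: break
    print(L,'t',round(o['time'],1))
    p=np.array(o['tcp_pos']); arm.move_l([p[0],p[1],.103],q,max_speed=.15)
    return L
E
python3 - <<'E'
from h import *
stroke([.590,.0017])
E
```

```text
hit False z 0.088 f [-0.2 -0.5 -0.3] along -0.0079
[(np.float64(-0.4), np.float64(-0.1), np.float64(-3.6)), (np.float64(1.0), np.float64(0.0), np.float64(0.3)), (np.float64(-0.1), np.float64(0.5), np.float64(4.2)), (np.float64(-0.0), np.float64(-0.4), np.float64(8.2))] t 6.5
```

Run:
```python
from h import *
o=readout.get_obs();print(o['tcp_pos'],o['gripper_width'])
shot('wrist','w1'); p=P('w1'); p.crop('w1c',220,100,420,250,4)
w=p.cloud(); print('lid',np.median(w[80:110,300:380,2]),'tip px',p.px(o['tcp_pos']),'worm px',p.px([.590,.0017,.096]))
```

```text
[0.59845658 0.00496504 0.10403166] 0.003942320270699501
lid 0.07600868698889257 tip px [321.71605362 236.52489711] worm px [307.29414751 230.6311517 ]
```

View pics/w1c.png

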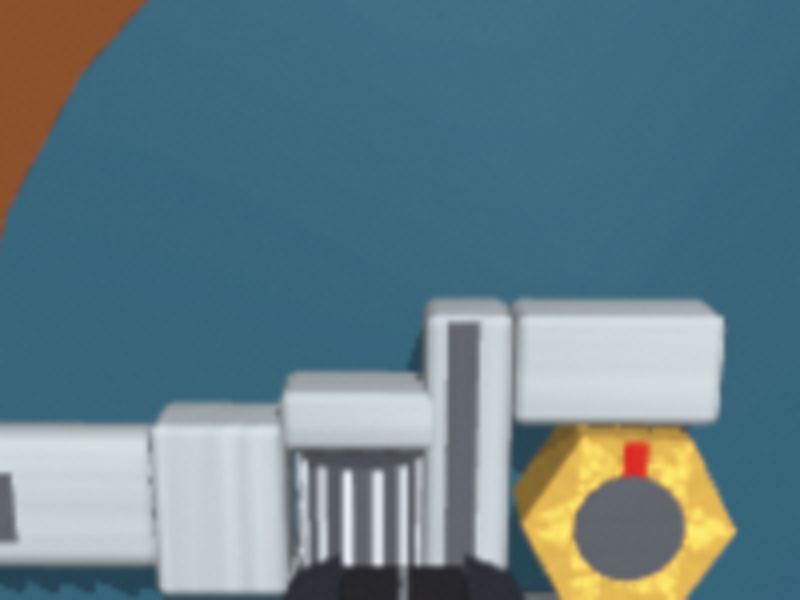

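Run:
```python
from h import *
o=readout.get_obs(); T=R.from_quat(o['orientation']).as_matrix()
p=P('w1'); w=(p.cloud()-np.array(o['tcp_pos']))@T
for v in (225,232,238,240,242,244,247,250,255,260,270): print(v,[tuple((w[v,u]*1e3).round(0).astype(int)) for u in (300,312,318,325,332,345)], p.z[v,318])
s=P('s0');print(s.px([.598,.005,.104]))
shot('scene','s1'); s=P('s1'); c=s.px([.598,.005,.104]).astype(int); s.crop('s1c',max(c[0]-80,0),max(c[1]-70,0),c[0]+80,c[1]+50,5)
```

```text
225 [(np.int64(-13), np.int64(8), np.int64(4)), (np.int64(-6), np.int64(7), np.int64(4)), (np.int64(-2), np.int64(8), np.int64(4)), (np.int64(3), np.int64(13), np.int64(2)), (np.int64(7), np.int64(12), np.int64(2)), (np.int64(16), np.int64(12), np.int64(2))] 0.19285011
232 [(np.int64(-13), np.int64(9), np.int64(-1)), (np.int64(-6), np.int64(8), np.int64(-1)), (np.int64(-2), np.int64(7), np.int64(-1)), (np.int64(3), np.int64(14), np.int64(-3)), (np.int64(7), np.int64(13), np.int64(-3)), (np.int64(16), np.int64(13), np.int64(-3))] 0.19378479
238 [(np.int64(-13), np.int64(8), np.int64(-5)), (np.int64(-6), np.int64(7), np.int64(-5)), (np.int64(-2), np.int64(9), np.int64(-5)), (np.int64(3), np.int64(13), np.int64(-7)), (np.int64(7), np.int64(12), np.int64(-7)), (np.int64(16), np.int64(13), np.int64(-7))] 0.19676426
240 [(np.int64(-11), np.int64(-30), np.int64(10)), (np.int64(-6), np.int64(7), np.int64(-6)), (np.int64(-2), np.int64(8), np.int64(-7)), (np.int64(3), np.int64(13), np.int64(-9)), (np.int64(7), np.int64(12), np.int64(-8)), (np.int64(16), np.int64(13), np.int64(-9))] 0.19669223

[... 1291 characters left out ...]
 np.int64(9)), (np.int64(5), np.int64(-43), np.int64(8)), (np.int64(11), np.int64(-47), np.int64(10))] 0.14330189
260 [(np.int64(-9), np.int64(-51), np.int64(10)), (np.int64(-4), np.int64(-48), np.int64(8)), (np.int64(-1), np.int64(-49), np.int64(9)), (np.int64(2), np.int64(-50), np.int64(9)), (np.int64(5), np.int64(-48), np.int64(8)), (np.int64(10), np.int64(-51), np.int64(10))] 0.13765286
270 [(np.int64(-9), np.int64(-57), np.int64(8)), (np.int64(-4), np.int64(-58), np.int64(9)), (np.int64(-1), np.int64(-51), np.int64(5)), (np.int64(2), np.int64(-58), np.int64(9)), (np.int64(5), np.int64(-57), np.int64(8)), (np.int64(10), np.int64(-61), np.int64(10))] 0.13664195
[333.54354323 203.04834796]
```

View pics/s1c.png

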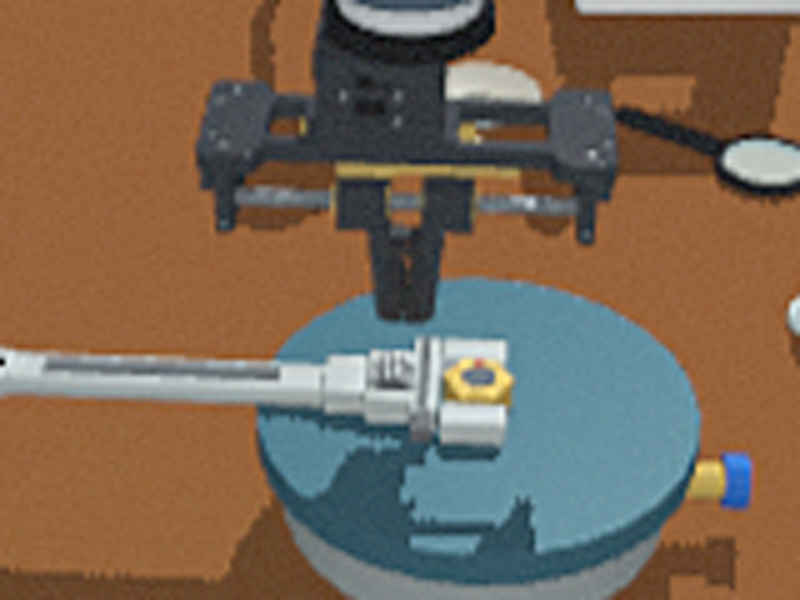

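The wrist depth puts the real fingertip end about 28 mm short of the reported TCP, and the scene view agrees. Worm contact is therefore expected at TCP z of about 0.068, so I'll feel for it with a guarded descent.

```bash
sed -i 's/\[0,0,.103\]/[0,0,.076]/; s/\[0,0,.088\]/[0,0,.060]/; s/p\[1\],.103\]/p[1],.076]/' h.py
python3 - <<'E'
from h import *
stroke([.590,.0017])
E
```

```text
hit True z 0.0692 f [-4.8  1.1 11.5] along -0.0072
[(np.float64(3.5), np.float64(6.5), np.float64(-3.9)), (np.float64(5.3), np.float64(7.4), np.float64(-0.5)), (np.float64(6.5), np.float64(7.4), np.float64(3.3)), (np.float64(6.5), np.float64(7.8), np.float64(7.3))] t 8.8
```

```bash
sed -i "s/z=o\['tcp_pos'\]\[2\];/z=o['tcp_pos'][2]-.0004;/" h.py
python3 - <<'E'
from h import *
stroke([.590,.0017]); 
o=readout.get_obs(); p=np.array(o['tcp_pos']); arm.move_l(p+[0,0,.06],max_speed=.2)
shot('wrist','w2'); p=P('w2'); a=p.px([.61,.01,.09]).astype(int); print(a); p.crop('w2c',a[0]-80,a[1]-70,a[0]+80,a[1]+50,5)
E
```

```text
hit True z 0.0688 f [-4.4 -0.6 10.3] along -0.0074
[(np.float64(6.6), np.float64(9.6), np.float64(-4.4)), (np.float64(6.7), np.float64(9.8), np.float64(-0.5)), (np.float64(5.8), np.float64(9.5), np.float64(3.5)), (np.float64(6.5), np.float64(9.2), np.float64(7.4))] t 10.8
[339 212]
```

View pics/w2c.png

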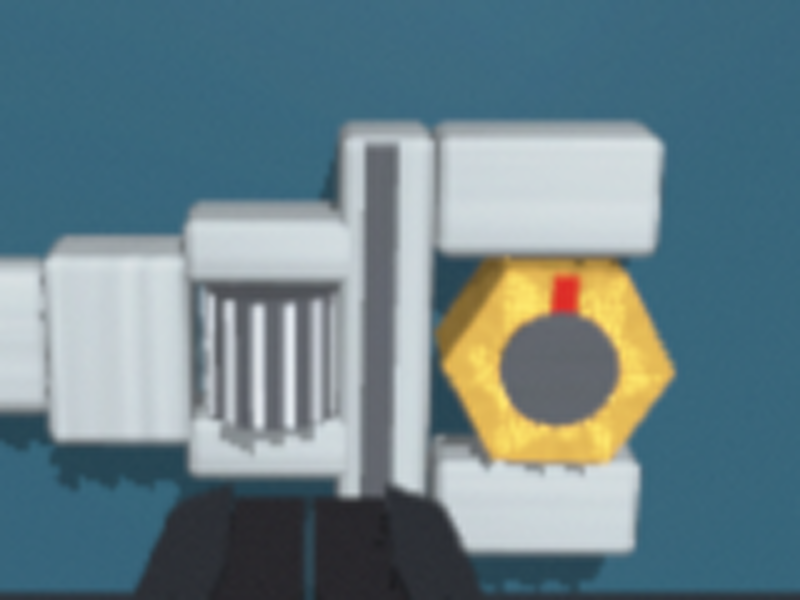

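The upper-jaw to lower-jaw gap has narrowed relative to jaw size, so the worm is rolling and the wrench has not shifted along x. I'll keep stroking until the drag jumps.

Run:
```python
from h import *
for i in range(4):
    L=stroke([.590,.0017],slip=10)
    if L[-1][0]>10: break
```

```text
hit True z 0.0688 f [-4.7  0.9 10.2] along -0.0072
[(np.float64(6.7), np.float64(7.7), np.float64(-4.4)), (np.float64(6.8), np.float64(8.8), np.float64(-0.6)), (np.float64(7.4), np.float64(8.4), np.float64(3.4)), (np.float64(7.5), np.float64(8.6), np.float64(7.3))] t 13.6
hit True z 0.0686 f [-3.8  1.1 11.4] along -0.0074
[(np.float64(7.0), np.float64(10.9), np.float64(-4.4)), (np.float64(7.1), np.float64(10.1), np.float64(-0.4)), (np.float64(7.0), np.float64(10.1), np.float64(3.6)), (np.float64(6.7), np.float64(10.1), np.float64(7.5))] t 15.6
hit True z 0.0685 f [-4.3  0.4  9.9] along -0.0074
[(np.float64(6.9), np.float64(9.6), np.float64(-4.5)), (np.float64(7.2), np.float64(10.2), np.float64(-0.4)), (np.float64(7.4), np.float64(9.6), np.float64(3.4)), (np.float64(8.6), np.float64(10.5), np.float64(7.1))] t 17.6
hit True z 0.0685 f [-4.1  0.8  9.9] along -0.0074
[(np.float64(8.7), np.float64(11.6), np.float64(-5.1)), (np.float64(9.2), np.float64(11.7), np.float64(-1.3)), (np.float64(10.9), np.float64(13.9), np.float64(2.4))] t 19.4
```

Run:
```python
from h import *
stroke([.590,.0017],b=.010,n=6,slip=15,press=14)
o=readout.get_obs(); p=np.array(o['tcp_pos']); arm.move_l(p+[0,0,.06],max_speed=.2)
shot('wrist','w3'); p=P('w3'); a=p.px([.61,.01,.09]).astype(int); print(a); p.crop('w3c',a[0]-80,a[1]-70,a[0]+80,a[1]+50,5)
```

```text
hit True z 0.0683 f [-5.1 -1.1 11.9] along -0.0076
[(np.float64(10.6), np.float64(12.4), np.float64(-6.8)), (np.float64(12.9), np.float64(14.8), np.float64(-4.1)), (np.float64(13.4), np.float64(14.6), np.float64(-1.1)), (np.float64(13.3), np.float64(15.7), np.float64(1.7)), (np.float64(14.8), np.float64(15.8), np.float64(4.4)), (np.float64(15.2), np.float64(16.2), np.float64(7.1))] t 21.9
[339 212]
```

View pics/w3c.png

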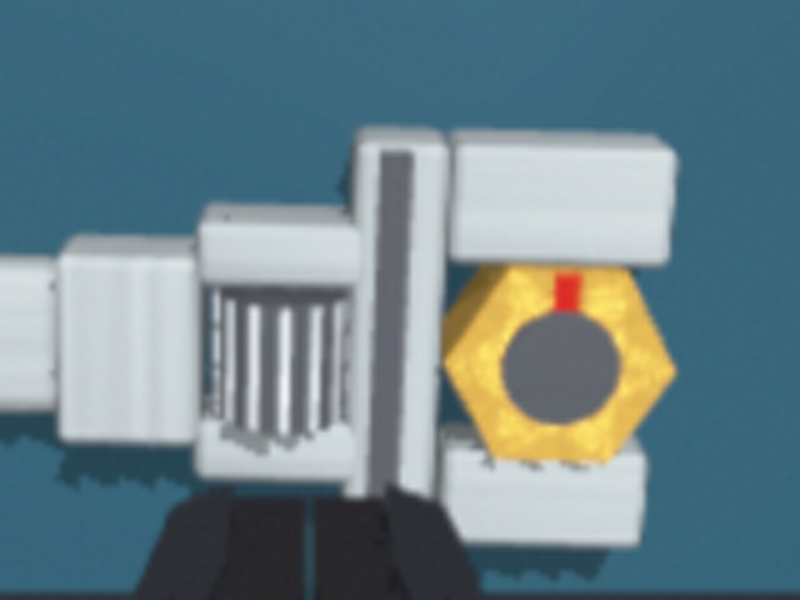

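The lower jaw has closed up, and the wrench slid about 1.5 mm forward onto the nut's corner. The drag has doubled to 13–15 N. One confirming stroke will show whether it slips with the jaws no longer moving.

Run:
```python
from h import *
stroke([.5915,.0022],n=6,press=15)
o=readout.get_obs()
v=np.array([.590,.0017,0])+.0071*X; arm.move_l([v[0],v[1],.136],ori(YAW),max_speed=.2)
arm.hold(.2); print(readout.get_obs()['tcp_pos'])
shot('wrist','w4')
a,b,c=P('w2'),P('w3'),P('w4')
print(a.C[:3,3],b.C[:3,3],c.C[:3,3])
# crop origin (259,142): lower jaw patch, upper jaw patch, nut patch
for n,(u0,v0,u1,v1) in dict(low=(353,226,390,256),up=(350,163,396,196),nut=(345,196,393,232),head=(265,175,300,200)).items():
    f=[cv2.cvtColor(s.c[v0:v1,u0:u1],cv2.COLOR_RGB2GRAY).astype(np.float32) for s in (a,b,c)]
    h=cv2.createHanningWindow(f[0].shape[::-1],cv2.CV_32F)
    print(n,cv2.phaseCorrelate(f[0],f[1],h),cv2.phaseCorrelate(f[1],f[2],h))
c.crop('w4c',259,142,419,262,5)
print(readout.get_obs()['time'])
```

```text
hit True z 0.0688 f [-6.2  1.1 12.6] along -0.0073
[(np.float64(7.0), np.float64(9.3), np.float64(-6.1)), (np.float64(12.5), np.float64(10.6), np.float64(-4.6)), (np.float64(13.1), np.float64(12.1), np.float64(-2.4)), (np.float64(14.4), np.float64(12.9), np.float64(-0.1)), (np.float64(14.8), np.float64(11.9), np.float64(2.7)), (np.float64(14.5), np.float64(12.1), np.float64(5.1))] t 25.2
[0.59530668 0.00492612 0.13413161]
[0.56581477 0.07062345 0.30895002] [0.56579376 0.07028584 0.30868109] [0.56422531 0.07072915 0.30684277]
low ((0.03153991251954125, -0.1166654513221328), 0.8695724201202393) ((3.201780005361286, 2.822830123151512), 0.7211795616149902)
up ((2.196866667584654, 1.7638697592289283), 0.8593554314639833) ((1.0651781472046906, 1.817826896545526), 0.8130879633956485)
nut ((0.34300835041753786, -0.21857891690168074), 0.9341357695283713) ((2.3185546856789614, 2.1926760369519993), 0.6921981628294345)
head ((1.0604715897826047, 0.7212623663872186), 0.7543200371000501) ((1.559858715836679, 2.300398881680323), 0.5491531282001072)
26.1667
```

View pics/w4c.png

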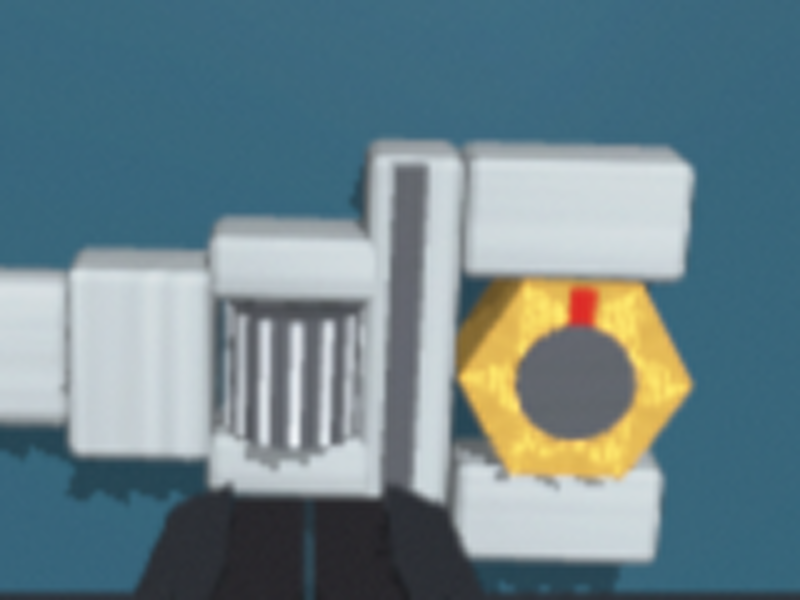

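The drag-to-normal ratio is 14.5/12.1 = 1.2, which is the stated slip friction. The fingertip now slips over a stopped worm, so the jaws fit. Next I go to the right side of the handle and swing it on an arc while logging force.

```bash
cat >> h.py <<'E'
N=np.array([.6315,.017]); Z=.0445
def tgt(th,off,z=Z):  # th deg wrench yaw, off = finger centre along wrench y from handle mid
    t=np.radians(th); x=np.array([np.cos(t),np.sin(t)]); y=np.array([-x[1],x[0]])
    p=N-.185*x+off*y; return [p[0],p[1],z],ori(t),np.r_[y,0]
E
python3 - <<'E'
from h import *
for th in (24,-5,-36): 
    p,q,_=tgt(th,-.021); j=inverse_kinematics(p,q); print(th,None if j is None else np.round(j,2))
p,q,y=tgt(24,-.033,.11); arm.move_to(p,q)
p,q,y=tgt(24,-.033); arm.move_l(p,q,max_speed=.1)
f0=np.array(readout.get_obs()['force']); np.save('f0.npy',f0)
p,q,y=tgt(24,-.015); hit=arm.move_l(p,q,max_speed=.02,stop_force=1.5)
o=readout.get_obs(); print(hit,'offset',(np.array(o['tcp_pos'])-np.array(tgt(24,0)[0])).round(4)@y,np.round(np.array(o['force'])-f0,2),o['time'])
E
```

```text
24 [-0.41  0.2   1.97 -0.    0.97 -0.83]
-5 [-0.24  0.13  2.05 -0.    0.96 -0.15]
-36 [-0.02  0.21  1.96 -0.    0.97  0.61]
True offset -0.018184712972777194 [ 0.29 -1.17 -0.4 ] 28.3417
```

```bash
cat >> h.py <<'E'
def push(ths,limit,speed=.05,stop=4,off=-.018,avg=1):
    f0=np.load('f0.npy'); out=[]
    for th in ths:
        p,q,y=tgt(th,off); h=arm.move_l(p,q,max_speed=speed,stop_force=stop)
        F=[]
        for _ in range(avg):
            if avg>1: arm.hold(.04)
            o=readout.get_obs(); F.append(-(np.array(o['force'])-f0)@y)
        d=np.array(o['tcp_pos'])[:2]-N; a=np.degrees(np.arctan2(-d[1],-d[0]))
        out.append((round(float(th),2),round(float(a),2),round(float(np.mean(F)),1),int(h)))
        if np.mean(F)>limit or h: break
    print(*out,'t',round(o['time'],1)); return out
E
python3 - <<'E'
from h import *
push(np.arange(21,-22.1,-3),3.5)
E
```

```text
(21.0, 28.04, 0.5, 1) t 28.6
```

Run:
```python
from h import *
push(np.arange(21,-22.1,-3),4,speed=.035,stop=6,avg=2)
```

```text
(21.0, 26.55, 0.0, 0) (18.0, 23.54, -0.1, 0) (15.0, 20.53, 0.7, 0) (12.0, 17.54, -0.2, 0) (9.0, 14.52, 0.5, 0) (6.0, 11.53, -0.1, 0) (3.0, 8.53, 1.0, 0) (0.0, 5.53, 0.7, 0) (-3.0, 2.53, 0.6, 0) (-6.0, -0.47, 0.7, 0) (-9.0, -3.47, -0.2, 0) (-12.0, -6.47, 1.3, 0) (-15.0, -9.46, 0.6, 0) (-18.0, -12.47, 0.9, 0) (-21.0, -15.47, 0.9, 0) t 36.1
```

Run:
```python
from h import *
shot('top','t1'); P('t1').crop('t1c',256,141,386,291,4)
```

```text
(no output)
```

View pics/t1c.png

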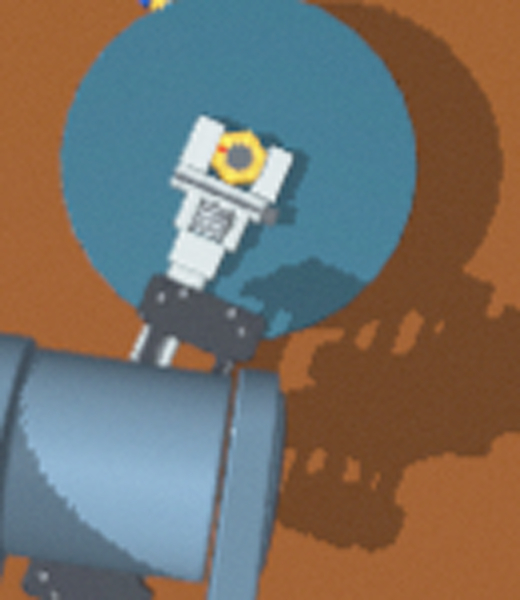

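The wrench has swung to about -22° and the nut's red mark has followed against the upper jaw. I'll finish in fine steps and feel for the stop.

Run:
```python
from h import *
a=push(np.arange(-22,-40,-.5),3.2,speed=.02,stop=5,avg=3)
if a[-1][2]>2.5: push(np.arange(a[-1][0]-.2,a[-1][0]-4,-.2),6.0,speed=.01,stop=4,avg=4)
```

```text
(-22.0, -16.43, 2.8, 0) (-22.5, -16.95, 2.8, 0) (-23.0, -17.47, 3.2, 0) t 37.3
(-23.2, -17.64, 2.8, 0) (-23.4, -17.84, 3.6, 0) (-23.6, -18.05, 3.6, 0) (-23.8, -18.25, 3.5, 0) (-24.0, -18.45, 3.3, 0) (-24.2, -18.65, 3.2, 0) (-24.4, -18.85, 3.8, 0) (-24.6, -19.05, 3.9, 0) (-24.8, -19.25, 3.8, 0) (-25.0, -19.45, 3.6, 0) (-25.2, -19.65, 3.5, 0) (-25.4, -19.85, 3.8, 0) (-25.6, -20.05, 3.7, 0) (-25.8, -20.25, 3.9, 0) (-26.0, -20.45, 3.4, 0) (-26.2, -20.65, 3.9, 0) (-26.4, -20.85, 4.2, 0) (-26.6, -21.04, 3.6, 0) (-26.8, -21.25, 3.7, 0) (-27.0, -21.45, 4.0, 0) t 45.6
```

Run:
```python
from h import *
y=tgt(-26.5,0)[2]
p,q,_=tgt(-26,-.026); arm.move_l(p,q,max_speed=.06); arm.hold(.15)
F=[]
for _ in range(4): arm.hold(.03); F.append(np.array(readout.get_obs()['force']))
f=np.mean(F,0); print('tare along y',-(f-np.load('f0.npy'))@y,'new',f,F[0]-f); np.save('f0.npy',f)
p,q,_=tgt(-26.5,-.018); arm.move_l(p,q,max_speed=.04,stop_force=5)
a=push(np.arange(-27,-40,-.5),4.0,speed=.03,stop=5,avg=2)
```

```text
tare along y 0.34185014638338546 new [-0.15171273  0.30373436 -0.25573159] [-0.31212141 -0.32223365  0.4546353 ]
(-27.0, -21.44, 0.6, 0) (-27.5, -21.86, 3.6, 0) (-28.0, -22.44, 3.5, 0) (-28.5, -22.97, 2.8, 0) (-29.0, -23.43, 4.2, 0) t 48.3
```

Run:
```python
from h import *
a=push(np.arange(-29.5,-40,-.5),4.8,speed=.03,stop=5,avg=2)
```

```text
(-29.5, -23.88, 5.4, 0) t 48.6
```

Run:
```python
from h import *
a=push(np.arange(-29.7,-31.5,-.2),6.2,speed=.02,stop=4,avg=4)
```

```text
(-29.7, -24.02, 5.9, 0) (-29.9, -24.18, 6.7, 0) t 49.5
```

Run:
```python
from h import *
push([-30.02],9,speed=.02,stop=3,avg=6)
p,q,_=tgt(-29.5,-.040); arm.move_l(p,q,max_speed=.06)
p[2]=.15; arm.move_l(p,q,max_speed=.15)
p,q,_=tgt(-29.5,-.12,.19); arm.move_to(p,q)
print(readout.get_obs()['force'],readout.get_obs()['time'])
shot('top','t2'); shot('scene','s2')
a=P('t2').c[130:300,230:400]; b=P('s2').c; c=np.zeros((600,800,3),np.uint8)
cv2.imwrite('pics/fin.png',np.vstack([cv2.resize(a,(400,400)),cv2.resize(P('t0').c[130:300,230:400],(400,400))][:1])[:,:,::-1])
d=cv2.absdiff(P('t2').c,P('t0').c).max(2)
for n,(u,v) in dict(mag=(163,175),dish=(164,250),whelk=(204,267),stopper=(222,144),spare=(438,161),cuttle=(463,222),weight=(443,269)).items(): print(n,np.median(d[v-12:v+12,u-12:u+12]),np.percentile(d[v-12:v+12,u-12:u+12],95))
```

```text
(-30.02, -24.27, 7.6, 0) t 50.0
[ 1.11453267 -0.6265598  -0.05810712] 51.8083
mag 2.0 5.0
dish 2.0 4.0
whelk 2.0 6.0
stopper 2.0 5.0
spare 2.0 5.0
cuttle 28.0 51.0
weight 3.0 47.0
```

View pics/fin.png

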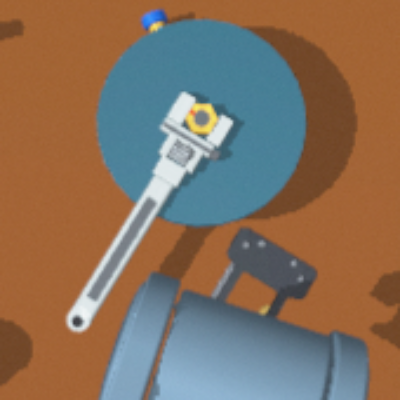

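The wrench lies on the nut at about -30° with the arm clear of everything. The cuttlebone and weight differ from the first picture most likely because of the arm's shadow; the arm never went near them.

```bash
python3 -c "
from h import *
close_job()"
```

```text
the job is handed in; nothing more can be done
```

The jaws are set to the nut, the nut is up firm against its stop, and the job is handed in at about 52 s. The wrench lies on the nut and the arm is clear of it.

- **Jaws:** I rolled the worm in short strokes at about 8–13 N (up to 16 N on the slipping stroke), until the drag rose from about 7 N to 14.5 N. On the last stroke the drag-to-press ratio was 1.2, which is the fingertip slipping over a stopped worm, so I took the jaws as fitted. I had no direct measurement of the jaw gap. The wrench slid about 1.5 mm forward as it closed.
- **Nut:** I pushed the handle clockwise with the closed fingers. The wrench turned about 54°, within the 50–60° range given. The force then climbed steadily from about 3.5 N and I stopped at 7.6 N, below the 10 N limit.
- **Bystanders:** five of the seven look unchanged in the last top picture. The patches round the cuttlebone and the weight did differ. I put this down to the arm's shadow, since nothing went near them, but I did not confirm it.

Two readings disagreed with the brief:

- **Fingertips:** they ended about 28 mm short of the reported tool point, so my first stroke touched nothing. I corrected for this from the wrist depth picture.
- **Turning force:** turning the nut read 3–4 N in the slow part of the swing, not 1–2 N. Re-zeroing the force reading accounted for only about 0.3 N of that.

I viewed 11 pictures.

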